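# Bring the globe lamp to the front of the bedside turntable

## Robot

A 6-joint arm with a two-finger parallel gripper is mounted at the origin on the work surface. World frame = base frame: x ahead of the robot, y to its left, z up, the work surface at z = 0. Lengths are in m, angles in degrees, forces in N, time in s.
With the tool pointing down it reaches from about 0.35 to 0.875 m from the base axis. Payload 4.2 kg.
Tool frame: the origin (TCP) lies between the finger pads; the fingertips stand 8 mm ahead of it and the grasp point (between the pads) lies 11 mm behind it; x points along the fingers, y is the direction in which the jaws open and shut, and the axes are right-handed (so a half turn about x gives the same grasp; the last joint's range is limited). The gripper opens to 87 mm and grips with 3 to 60 N. Pads are 19 mm wide; open, the fingers measure 117 mm over their backs; the gripper's body (75 mm by 190 mm) begins 51 mm behind the grasp point.
Start: joints at [-51.016, 22.042, 0.453, 0, -68.411, -14.817], TCP at [0.256, -0.57, 0.231] pointing down, gripper open.
Joint ranges: [-179.83, 179.83], [-69.29, 118.12], [-61.27, 80.66], [-181.25, 117.63], [-171.15, -9.14], [-177.46, 177.46]. Speed limits (degrees/s): [159.86, 159.86, 180, 180, 180, 180].

## Interface

Orientations are given as a 3x3 rotation matrix whose columns are the frame's x, y, z axes.
In Python, from station import r gives the robot as it stands. The module is installed in compiled form; this text tells all that it offers.
- The arm moves only by the tool move_arm, never from a script. Its argument "increments" is one flat list of numbers, 7 for each row, row after row: the turn, a rotation vector about the tool's x, y, z in degrees, then the shift along the tool's x, y, z in m, then the finger opening in m, from 0 to 0.087. A call has 1 to 12 rows; each row is the pose to reach, as a shift and turn from the pose commanded when the call began, along the tool's axes at that moment; what a row does not reach only later rows make up. A row lasts 1/12 s, in which the tool goes at most 41.7 mm and 7.16 degrees, less where a joint would pass 70% of its speed; a pose out of reach is approached as far as the arm can. A call with a gripper value outside its range is refused whole. The fingers move at their own pace and stop on an object; the grip force is fixed at half the most. Time passes only in rows, so rows that repeat a pose let the fingers close. It gives the time, the measured TCP pose, the force and the opening at its end, in the units of the state.
- r.sense(): the state, without advancing time (a new reading comes with each control period).
- r.capture(name): name is "side" or "top"; returns the picture (480x640x3 uint8, red, green, blue); there is no depth.
- r.calibration(name): a dict with "fx", "fy", "cx", "cy" (pixels), "D" ([k1, k2, p1, p2, k3] as OpenCV has them; the pictures are not rectified), "rvec" (rotation vector, rad) and "tvec" (3), from world to camera coordinates, as OpenCV has them. Camera axes: x right, y down, z forward; pixel columns grow to the right and rows downward; lengths in m; the calibration is good to about 2 mm. A picture is of the moment at which its call begins. calibration takes no time and is no camera call.
- r.finish_job(): hands the job in, once; it reports no verdict.
The state is a dict: "time_s": time; "joints": joint angles; "joint_velocities": joint speeds; "effort": joint torques, N m; "tcp_pos": TCP position; "ee_rot": TCP orientation; "wrist_force": force on the tool from outside, world axes, zero at the start; "moment": the same for the moment, N m; "gripper_width": opening from 0.0 (shut) to 1.0 (fully open).
Only numpy, scipy, OpenCV 4.12 (cv2) and the standard library are available. Lean on these libraries where they do the work, as an engineer would, in place of code of your own. Each camera call takes 0.05 s, during which the arm holds its last target.

## Task

Gently push the pegs on the turntable's rim with your fingertips to spin it round until the globe lamp stands at the front, squarely in line with the wooden tongue that sticks out of the foot, and leave it resting there. Do not touch, lift or tip the lamp, cup or jar that ride on it, and leave the book, glasses case and clock where they are.

Things in the scene. Friction and masses are not known exactly. Their poses are not given: they have to be found in the camera images.
- turntable: Light-wood disc, 290 mm across, top face 45 mm above the work surface; turns freely either way about its vertical axis, with drag (about 2 N at the pegs), and stays where left. Lamp, cup and jar stand loose on it, about 58 mm from the axis, 120 degrees apart, in any order. Six rim pegs are fixed on it. Origin: on the axis at work-surface height; z up; turns with the disc.
- peg (a point): Top centre of one of six identical white upright pegs fixed on the disc's rim, the things to push: 14 mm diameter, 60 mm tall, tops 105 mm above the work surface, 133 mm from the axis, 60 degrees apart. This one lies on the turntable's own +x axis.
- foot: White painted wooden foot under the turntable; never moves. A round-ended tongue 30 mm wide and 22 mm high sticks out from under the disc, ending 200 mm from the axis: it marks the front. Origin: on the turntable's axis, at work-surface height; the tongue points along its -x (roughly towards the robot, up to 20 degrees off).
- lamp: Small globe lamp, loose on the turntable: a white ball 72 mm across on a low round wooden base 60 mm across, 88 mm tall in all. The thing to be brought to the front. Origin: centre of its underside.
- cup: White open cup without handle, 68 mm across at the rim, 72 mm tall, loose on the turntable. Origin: centre of its underside.
- jar: Round amber glass jar with a metal lid, 64 mm across, 55 mm tall, loose on the turntable. Origin: centre of its underside.
- book: Blue closed book lying flat to the left of the turntable, 195 x 130 x 26 mm (x, y, z). Leave alone. Origin: centre of its underside.
- glasses_case: Black glasses case lying to the right of the turntable, 160 x 60 x 40 mm (x, y, z). Leave alone. Origin: centre of its underside.
- clock: Grey block-shaped alarm clock to the right of the turntable, beyond the glasses case, 50 x 120 x 60 mm (x, y, z). Leave alone. Origin: centre of its underside.
Things that resemble listed ones, but are neither listed nor needed, are in the scene too. What is shaped like the lamp but turquoise or yellow is not meant. Leave any green look-alike of the cup alone.

How it is judged (in metres and radians):
On the way:
1. the fingers push the turntable (contact force between the fingers and turntable above 0.3 N), for 0.1 s.
At the end, for the whole second after the job is handed in: The lamp is on the tongue's side of the turntable, its centre within 12 mm either side of the line from the axis along the tongue; the turntable is at rest; lamp, cup and jar all stand upright on it; book, glasses case and clock are within 15 mm of where they were (x of lamp in the frame of foot below -0.03 m and y of lamp in the frame of foot between -0.012 and 0.012 m and angular speed of turntable below 0.05 rad/s and angle between each of lamp, cup, jar's own z axis and vertical below 0.12 rad and height (world z) of lamp between 0.04 and 0.052 m and horizontal distance between each of lamp, cup, jar and turntable below 0.085 m and height (world z) of cup between 0.04 and 0.052 m and height (world z) of jar between 0.04 and 0.052 m and distance of each of book, glasses_case, clock from where it was at the start of the episode below 0.015 m); the robot touches nothing.
It fails at once if the lamp, cup or jar is touched by the robot (contact force between any of the fingers, the arm and lamp above 1 N or contact force between any of the fingers, the arm and cup above 1 N or contact force between any of the fingers, the arm and jar above 1 N).
It fails at once if the lamp, cup or jar is lifted, carried or tipped (height (world z) of any of lamp, cup, jar above 0.065 m or angle between any of lamp, cup, jar's own z axis and vertical above 0.4 rad).
It fails at once if the book, glasses case or clock is pushed out of its place (more than 15 mm) (distance of any of book, glasses_case, clock from where it was at the start of the episode above 0.015 m).
It fails at once if the turntable is handled roughly: fingers press on it with more than 25 N, or it spins faster than 2.5 rad/s (contact force between the fingers and turntable above 25 N or angular speed of turntable above 2.5 rad/s).
It also fails if it takes over 58 s, if anything falls off the work surface, if the arm or the gripper's body presses on something with over 40 N, if the wrist force passes 120 N, or if a joint passes its speed limit or range.

## Working session

There is one attempt and no reset: what is moved stays moved. The work goes in short steps, Python scripts to look and compute and a tool call to move; the robot and the scene stay as the last step left them, time stands still between calls to the robot, and variables do not carry over. Pictures are saved under pics/ and viewed, and the job is handed in when it is done.

Besides the shell and the picture viewer there is one more tool, called in YAML: its name, and indented under it one key for each argument. move_arm: Moves the arm, as the interface text tells. Its arguments: {"type":"object","properties":{"increments":{"type":"array","items":{"type":"number"}}},"required":["increments"]}

```bash
mkdir -p pics; ls
python3 - <<'E'
from station import r
import cv2
for n in("top","side"):
    cv2.imwrite(f"pics/{n}0.png",r.capture(n)[:,:,::-1]); print(r.calibration(n))
print(r.sense())
E
```

```text
pics
{'fx': 467.14995925763475, 'fy': 467.14995925763475, 'cx': 316.7287930148932, 'cy': 246.38881846167968, 'D': array([-0.11989303,  0.        ,  0.        ,  0.        ,  0.        ]), 'rvec': array([ 2.12889746, -2.18793259,  0.12694384]), 'tvec': array([0.06187292, 0.60191973, 1.02679762])}
{'fx': 503.35167006168786, 'fy': 503.35167006168786, 'cx': 315.125543300029, 'cy': 240.60490050409038, 'D': array([-0.03413741,  0.        ,  0.        ,  0.        ,  0.        ]), 'rvec': array([ 2.48048556, -0.02209355,  0.01968185]), 'tvec': array([-0.61398304,  0.10067873,  0.93780444])}
{'time_s': 0.1, 'joints': array([-5.10165205e+01,  2.20849437e+01,  3.88668016e-01, -2.47934046e-02,
       -6.84114989e+01, -1.48162095e+01]), 'joint_velocities': array([-0.06028499, -0.02628915,  0.09068894,  0.00074343, -0.03620116,
       -0.03989229]), 'effort': array([ 4.46138229e-04, -3.91690993e+01,  1.87934285e+01,  4.23194647e+00,
        1.34612352e-02, -7.54086705e-05]), 'tcp_pos': array([ 0.25567623, -0.56974431,  0.22959245]), 'ee_rot': array([[-8.70549324e-04, -4.09255474e-01,  9.12419421e-01],
       [ 1.71527439e-03,  9.12417813e-01,  4.09256389e-01],
       [-9.99998150e-01,  1.92132753e-03, -9.23192790e-05]]), 'wrist_force': array([-0.01204217, -0.92750106, -0.04724362]), 'moment': array([-0.03590355, -0.01701668,  0.02976116]), 'gripper_width': 1.0015092001610553}
```

View pics/top0.png

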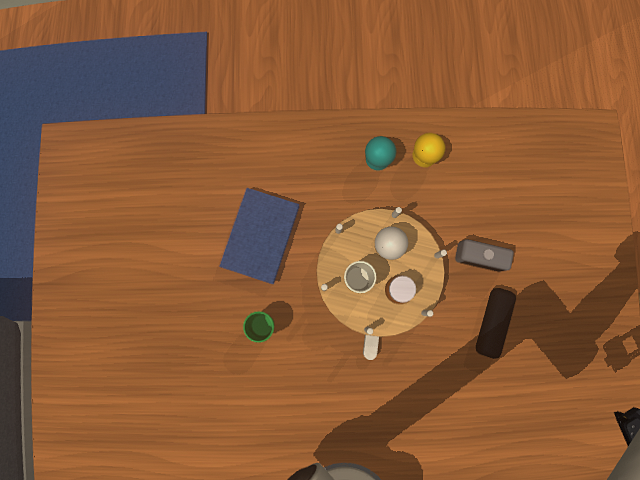

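View pics/side0.png

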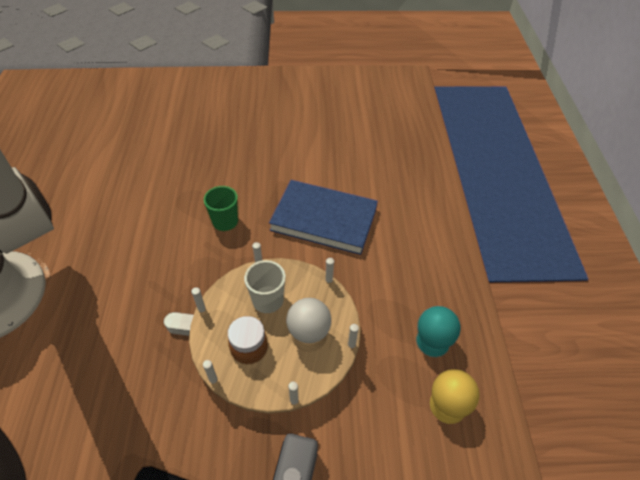

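The lamp is at the back of the turntable (top ≈ 391,242), with the tongue at the front (371,350). The pegs show at (398,211), (339,228), (324,288), (370,331), (430,314) and (444,253). I'll enlarge a crop next.

```bash
cat > h.py <<'E'
import numpy as np, cv2
from station import r
def cal(n):
    c=r.calibration(n); K=np.array([[c['fx'],0,c['cx']],[0,c['fy'],c['cy']],[0,0,1]])
    return K,c['D'],cv2.Rodrigues(c['rvec'])[0],np.array(c['tvec']),c['rvec']
def toz(n,uv,z):
    K,D,R,t,_=cal(n); p=cv2.undistortPoints(np.array(uv,float).reshape(-1,1,2),K,D).reshape(-1,2)
    d=np.c_[p,np.ones(len(p))]@R; o=-R.T@t
    return o+d*((z-o[2])/d[:,2])[:,None]
def proj(n,P):
    K,D,R,t,rv=cal(n); return cv2.projectPoints(np.array(P,float).reshape(-1,3),rv,t,K,D)[0].reshape(-1,2)
def ring(im,n,c,rad,z,col):
    a=np.linspace(0,2*np.pi,120); P=np.c_[c[0]+rad*np.cos(a),c[1]+rad*np.sin(a),np.full(120,z)]
    cv2.polylines(im,[np.round(proj(n,P)*16).astype(np.int32)],True,col,1,cv2.LINE_AA,4)
E
python3 - <<'E'
from h import *
im=cv2.imread('pics/top0.png')[195:365,305:455]
cv2.imwrite('pics/crop0.png',cv2.resize(im,None,fx=3.5,fy=3.5,interpolation=cv2.INTER_CUBIC))
pg=toz('top',[(398,211),(339,228),(324,288),(370,331),(430,314),(444,253)],.105)
from scipy.optimize import least_squares
c=pg.mean(0);print(c)
for p in pg: print(p,np.hypot(*(p-c)[:2]),np.degrees(np.arctan2(*(p-c)[1::-1])))
for nme,uv,z in [('lamp',(391,242),.045+.052),('cup',(360,277),.117),('jar',(403,289),.1),('tongue',(371,350),.022),('tongueend',(371,359),.022)]:
    p=toz('top',[uv],z)[0];print(nme,p,np.hypot(*(p-c)[:2]),np.degrees(np.arctan2(*(p-c)[1::-1])))
print(toz('top',[(516,293),(498,288),(477,353),(498,357)],.04));print(toz('top',[(464,239),(513,248),(511,270),(457,262)],.06))
E
```

```text
[ 0.53982613 -0.09667453  0.105     ]
[ 0.66704801 -0.13177762  0.105     ] 0.13197588910539165 -15.425256011817886
[ 0.63337357 -0.00331856  0.105     ] 0.13216073828041394 44.941302091324424
[0.50643366 0.03243109 0.105     ] 0.1333541061541467 104.50145066713014
[ 0.4138004  -0.06122962  0.105     ] 0.13091534051156736 164.29128800948556
[ 0.44495658 -0.18955068  0.105     ] 0.13276373729637114 -135.6083188987563
[ 0.57334454 -0.22660179  0.105     ] 0.13418113855615416 -75.53433573506294
lamp [ 0.60117058 -0.11467728  0.097     ] 0.06393153862873054 -16.35537594267468
cup [ 0.52684312 -0.04319759  0.117     ] 0.055030371472877725 103.64612262751271
jar [ 0.49953277 -0.13534404  0.1       ] 0.05584698141576364 -136.1781019296891
tongue [ 0.36574336 -0.07091373  0.022     ] 0.17597849217625736 171.58244864832025
tongueend [ 0.34555524 -0.07022037  0.022     ] 0.19606376377890922 172.24564083588334
[[ 0.4828054  -0.40811235  0.04      ]
 [ 0.49579666 -0.36597221  0.04      ]
 [ 0.35143659 -0.30858059  0.04      ]
 [ 0.34011433 -0.35703732  0.04      ]]
[[ 0.60813133 -0.28678722  0.06      ]
 [ 0.58455308 -0.39983095  0.06      ]
 [ 0.53479203 -0.39135256  0.06      ]
 [ 0.5566955  -0.26741488  0.06      ]]
```

View pics/crop0.png

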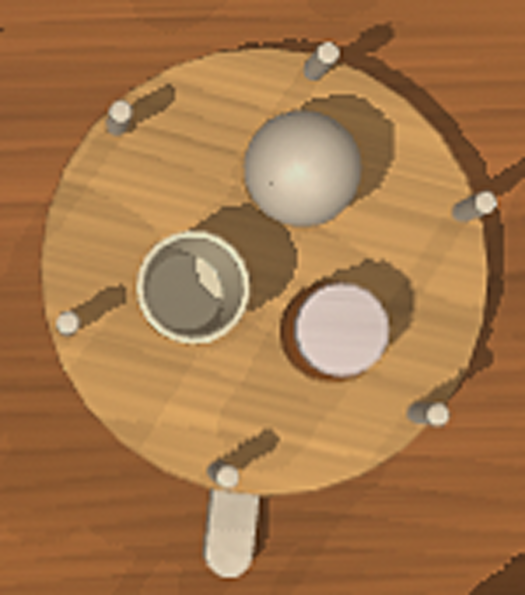

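move_arm:
  increments: [0, 0, 0, 0, 0.0223, 0.0238, 0.045, 0, 0, 0, 0, 0.0447, 0.0475, 0.045, 0, 0, 0, 0, 0.067, 0.0713, 0.045, 0, 0, 0, 0, 0.0894, 0.095, 0.045, 0, 0, 0, 0, 0.1117, 0.1188, 0.045, 0, 0, 0, 0, 0.134, 0.1426, 0.045, 0, 0, 0, 0, 0.1564, 0.1663, 0.045, 0, 0, 0, 0, 0.1787, 0.1901, 0.045, 0, 0, 0, 0, 0.201, 0.2138, 0.045, 0, 0, 0, 0, 0.2234, 0.2376, 0.045, 0, 0, 0, 0, 0.2457, 0.2614, 0.045, 0, 0, 0, 0, 0.2681, 0.2851, 0.045]

```text
time_s: 1.1
tcp_pos: [0.4063, -0.2072, 0.2304]
ee_rot: [[-0.0, -0.409, 0.912], [0.0, 0.912, 0.409], [-1.0, 0.0, -0.0]]
wrist_force: [0.2, 0.3, 0.2]
gripper_width: 0.518
```

move_arm:
  increments: [-6.7, 0, 0, 0, 0.0149, 0.0158, 0.045, -13.4, 0, 0, 0, 0.0298, 0.0317, 0.045, -20.1, 0, 0, 0, 0.0447, 0.0475, 0.045, -26.8, 0, 0, 0, 0.0596, 0.0634, 0.045, -33.5, 0, 0, 0, 0.0745, 0.0792, 0.045, -40.2, 0, 0, 0, 0.0894, 0.095, 0.045, -46.8, 0, 0, 0, 0.1042, 0.1109, 0.045, -53.5, 0, 0, 0, 0.1191, 0.1267, 0.045, -60.2, 0, 0, 0, 0.134, 0.1426, 0.045, -66.9, 0, 0, 0, 0.1489, 0.1584, 0.045, -73.6, 0, 0, 0, 0.1638, 0.1743, 0.045, -80.3, 0, 0, 0, 0.1787, 0.1901, 0.045]

```text
time_s: 2.1
tcp_pos: [0.5065, 0.033, 0.2302]
ee_rot: [[-0.001, -0.967, -0.255], [-0.0, -0.255, 0.967], [-1.0, 0.001, 0.0]]
wrist_force: [0.9, -0.3, 0.1]
gripper_width: 0.514
```

Run:
```python
from h import *
np.set_printoptions(precision=4,suppress=True)
s=r.sense();print(s['time_s'],s['joints'],s['tcp_pos'],s['ee_rot'],s['gripper_width'])
for n in("top","side"): cv2.imwrite(f"pics/{n}1.png",r.capture(n)[:,:,::-1])
```

```text
2.1 [ 22.0714  10.6097 -15.7306  -0.0146 -63.7076  -7.2641] [0.5065 0.033  0.2302] [[-0.0009 -0.9668 -0.2555]
 [-0.0001 -0.2555  0.9668]
 [-1.      0.0009  0.0001]] 0.5136898301349914
```

View pictures.

View pics/side1.png

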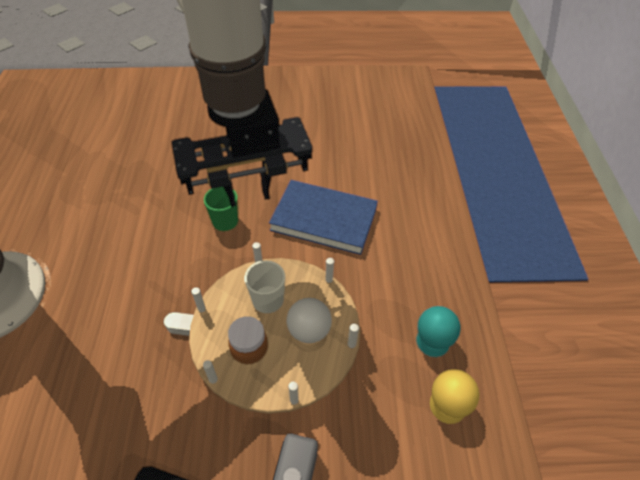

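View pics/top1.png

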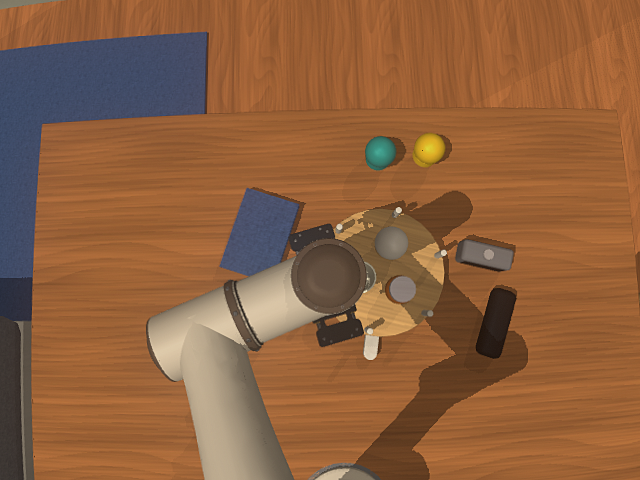

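move_arm:
  increments: [0, 0, 0, 0.028, 0, 0, 0.045, 0, 0, 0, 0.056, 0, 0, 0.045, 0, 0, 0, 0.084, 0, 0, 0.045, 0, 0, 0, 0.112, 0, 0, 0.045, 0, 0, 0, 0.112, 0, 0, 0.045]

```text
time_s: 2.62
tcp_pos: [0.502, 0.0303, 0.1133]
ee_rot: [[-0.012, -0.969, -0.247], [-0.003, -0.247, 0.969], [-1.0, 0.013, 0.0]]
wrist_force: [-1.6, 0.1, -0.4]
gripper_width: 0.517
```

Run:
```python
from h import *
s=r.sense();print(s['tcp_pos'],proj('side',s['tcp_pos']))
im=r.capture('side')[:,:,::-1][150:400,150:400]
cv2.imwrite('pics/c2.png',cv2.resize(im,None,fx=2.4,fy=2.4,interpolation=cv2.INTER_CUBIC))
```

```text
[0.5019688  0.03033293 0.11330448] [[250.99256551 241.53515672]]
```

View pics/c2.png

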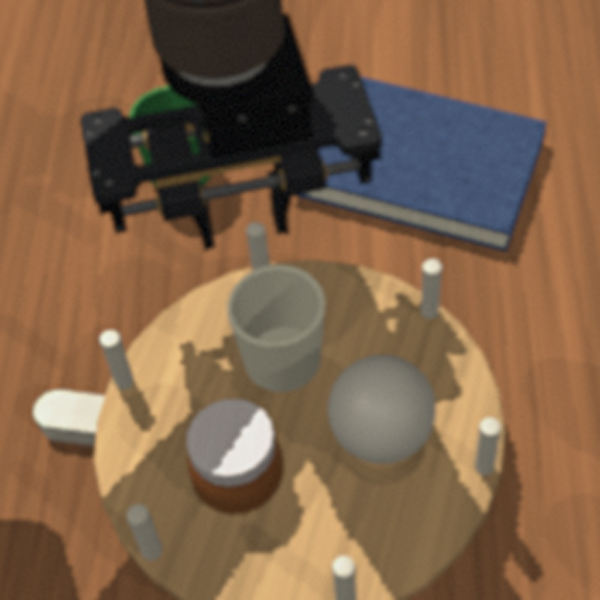

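move_arm:
  increments: [0, 0, 0, 0, 0, 0, 0.045, 0, 0, 0, 0, 0, 0, 0.045, 0, 0, 0, 0, 0, 0, 0.045]

```text
time_s: 2.92
tcp_pos: [0.5078, 0.0323, 0.1205]
ee_rot: [[0.004, -0.968, -0.25], [0.001, -0.25, 0.968], [-1.0, -0.004, 0.0]]
wrist_force: [0.5, -0.4, 0.1]
gripper_width: 0.517
```

Run:
```python
from h import *
s=r.sense();print(s['tcp_pos'],proj('side',s['tcp_pos']-[0,0,.008]),s['ee_rot'].round(3).tolist())
im=r.capture('side')[:,:,::-1][180:280,190:320]
cv2.imwrite('pics/c3.png',cv2.resize(im,None,fx=6,fy=6,interpolation=cv2.INTER_CUBIC))
print(toz('side',[(257.5,245)],.105))
```

```text
[0.50775604 0.03227896 0.12051839] [[254.41482487 240.89346343]] [[0.004, -0.968, -0.25], [0.001, -0.25, 0.968], [-1.0, -0.004, 0.0]]
[[0.51269171 0.02892627 0.105     ]]
```

View pics/c3.png

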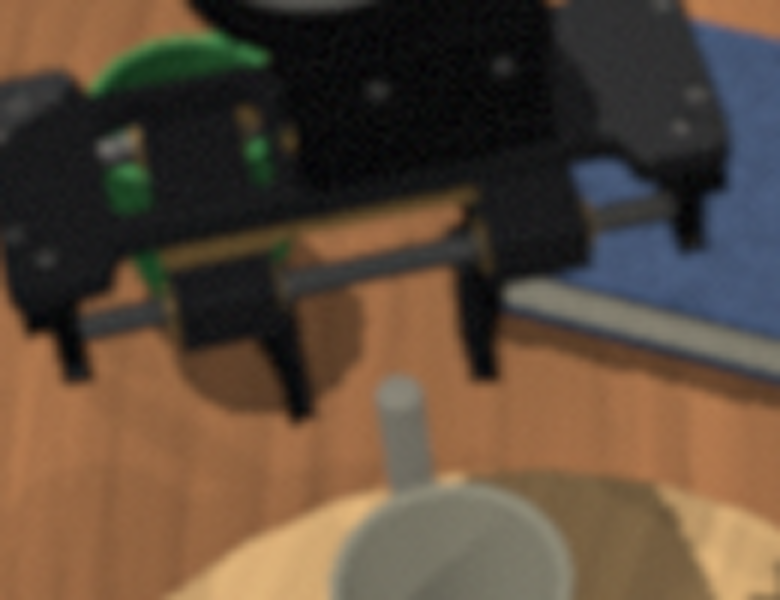

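move_arm:
  increments: [0, 0, 0, 0.003, 0, 0, 0.045, 0, 0, 0, 0.009, 0, 0, 0.045, 0, 0, 0, 0.016, 0, 0, 0.045, 0, 0, 0, 0.023, 0, 0, 0.045, 0, 0, 0, 0.029, 0, 0, 0.045, 0, 0, 0, 0.033, 0, 0, 0.045, 0, 0, 0, 0.035, 0, 0, 0.045, 0, 0, 0, 0.035, 0, 0, 0.045, 0, 0, 0, 0.035, 0, 0, 0.045]

```text
time_s: 3.72
tcp_pos: [0.5066, 0.032, 0.0834]
ee_rot: [[-0.0, -0.968, -0.25], [-0.0, -0.25, 0.968], [-1.0, 0.0, -0.0]]
wrist_force: [0.4, 0.1, -0.7]
gripper_width: 0.517
```

Run:
```python
from h import *
s=r.sense();print(s['tcp_pos'],s['wrist_force'])
im=r.capture('side')[:,:,::-1][180:280,190:320]
cv2.imwrite('pics/c4.png',cv2.resize(im,None,fx=6,fy=6,interpolation=cv2.INTER_CUBIC))
R=.133
def rows(a):
    return ', '.join(f'{p:g}, 0, 0, 0, {-R*np.sin(np.radians(p)):.4f}, {-R*(1-np.cos(np.radians(p))):.4f}, 0.045' for p in a)
print(rows([.5,1.2,2,3,4,5.2,6.6,8.2,10,12,14.2,16.5]))
print(rows(np.arange(1,13)*2.5));print(rows([2.5,5,7.5,10,12.3,14.3,16,17.5,18.7,19.5,20,20]))
```

```text
[0.5066178  0.03200255 0.08343382] [ 0.44765722  0.12460069 -0.71447889]
0.5, 0, 0, 0, -0.0012, -0.0000, 0.045, 1.2, 0, 0, 0, -0.0028, -0.0000, 0.045, 2, 0, 0, 0, -0.0046, -0.0001, 0.045, 3, 0, 0, 0, -0.0070, -0.0002, 0.045, 4, 0, 0, 0, -0.0093, -0.0003, 0.045, 5.2, 0, 0, 0, -0.0121, -0.0005, 0.045, 6.6, 0, 0, 0, -0.0153, -0.0009, 0.045, 8.2, 0, 0, 0, -0.0190, -0.0014, 0.045, 10, 0, 0, 0, -0.0231, -0.0020, 0.045, 12, 0, 0, 0, -0.0277, -0.0029, 0.045, 14.2, 0, 0, 0, -0.0326, -0.0041, 0.045, 16.5, 0, 0, 0, -0.0378, -0.0055, 0.045
2.5, 0, 0, 0, -0.0058, -0.0001, 0.045, 5, 0, 0, 0, -0.0116, -0.0005, 0.045, 7.5, 0, 0, 0, -0.0174, -0.0011, 0.045, 10, 0, 0, 0, -0.0231, -0.0020, 0.045, 12.5, 0, 0, 0, -0.0288, -0.0032, 0.045, 15, 0, 0, 0, -0.0344, -0.0045, 0.045, 17.5, 0, 0, 0, -0.0400, -0.0062, 0.045, 20, 0, 0, 0, -0.0455, -0.0080, 0.045, 22.5, 0, 0, 0, -0.0509, -0.0101, 0.045, 25, 0, 0, 0, -0.0562, -0.0125, 0.045, 27.5, 0, 0, 0, -0.0614, -0.0150, 0.045, 30, 0, 0, 0, -0.0665, -0.0178, 0.045
2.5, 0, 0, 0, -0.0058, -0.0001, 0.045, 5, 0, 0, 0, -0.0116, -0.0005, 0.045, 7.5, 0, 0, 0, -0.0174, -0.0011, 0.045, 10, 0, 0, 0, -0.0231, -0.0020, 0.045, 12.3, 0, 0, 0, -0.0283, -0.0031, 0.045, 14.3, 0, 0, 0, -0.0329, -0.0041, 0.045, 16, 0, 0, 0, -0.0367, -0.0052, 0.045, 17.5, 0, 0, 0, -0.0400, -0.0062, 0.045, 18.7, 0, 0, 0, -0.0426, -0.0070, 0.045, 19.5, 0, 0, 0, -0.0444, -0.0076, 0.045, 20, 0, 0, 0, -0.0455, -0.0080, 0.045, 20, 0, 0, 0, -0.0455, -0.0080, 0.045
```

View pics/c4.png

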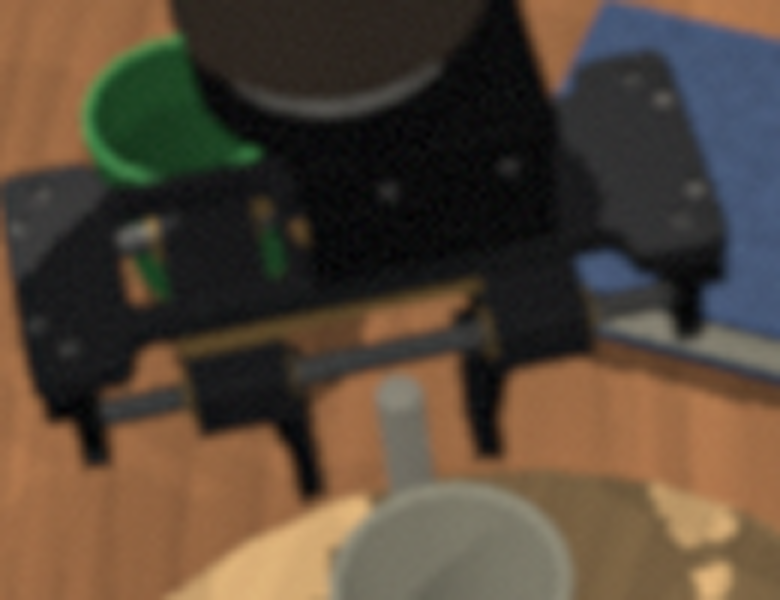

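move_arm:
  increments: [0.5, 0, 0, 0, -0.0012, 0, 0.045, 1.2, 0, 0, 0, -0.0028, 0, 0.045, 2, 0, 0, 0, -0.0046, -0.0001, 0.045, 3, 0, 0, 0, -0.007, -0.0002, 0.045, 4, 0, 0, 0, -0.0093, -0.0003, 0.045, 5.2, 0, 0, 0, -0.0121, -0.0005, 0.045, 6.6, 0, 0, 0, -0.0153, -0.0009, 0.045, 8.2, 0, 0, 0, -0.019, -0.0014, 0.045, 10, 0, 0, 0, -0.0231, -0.002, 0.045, 12, 0, 0, 0, -0.0277, -0.0029, 0.045, 14.2, 0, 0, 0, -0.0326, -0.0041, 0.045, 16.5, 0, 0, 0, -0.0378, -0.0055, 0.045]

```text
time_s: 4.77
tcp_pos: [0.5439, 0.0362, 0.0832]
ee_rot: [[-0.002, -0.999, 0.039], [-0.0, 0.039, 0.999], [-1.0, 0.002, -0.0]]
wrist_force: [-2.2, 1.1, 0.5]
gripper_width: 0.521
```

move_arm:
  increments: [2.5, 0, 0, 0, -0.0058, -0.0001, 0.045, 5, 0, 0, 0, -0.0116, -0.0005, 0.045, 7.5, 0, 0, 0, -0.0174, -0.0011, 0.045, 10, 0, 0, 0, -0.0231, -0.002, 0.045, 12.5, 0, 0, 0, -0.0288, -0.0032, 0.045, 15, 0, 0, 0, -0.0344, -0.0045, 0.045, 17.5, 0, 0, 0, -0.04, -0.0062, 0.045, 20, 0, 0, 0, -0.0455, -0.008, 0.045, 22.5, 0, 0, 0, -0.0509, -0.0101, 0.045, 25, 0, 0, 0, -0.0562, -0.0125, 0.045, 27.5, 0, 0, 0, -0.0614, -0.015, 0.045, 30, 0, 0, 0, -0.0665, -0.0178, 0.045]

```text
time_s: 5.77
tcp_pos: [0.6103, 0.0165, 0.0831]
ee_rot: [[-0.001, -0.846, 0.533], [0.001, 0.533, 0.846], [-1.0, 0.001, 0.0]]
wrist_force: [-0.8, 2.4, 0.4]
gripper_width: 0.518
```

Run:
```python
from h import *
for n in("top","side"): cv2.imwrite(f"pics/{n}5.png",r.capture(n)[:,:,::-1])
s=r.sense();print(s['tcp_pos'],s['wrist_force'],s['joints'])
d=s['tcp_pos'][:2]-[.5398,-.0967];print(np.hypot(*d),np.degrees(np.arctan2(d[1],d[0])))
```

```text
[0.61102492 0.01583236 0.08326865] [-0.20417719 -0.68240994  0.10567934] [ 1.66432416e+01  2.85638896e+01 -1.21318418e+01  8.99060283e-03
 -4.92959495e+01 -4.87497917e+01]
0.1331785293641148 57.669119912586034
```

View pics/side5.png

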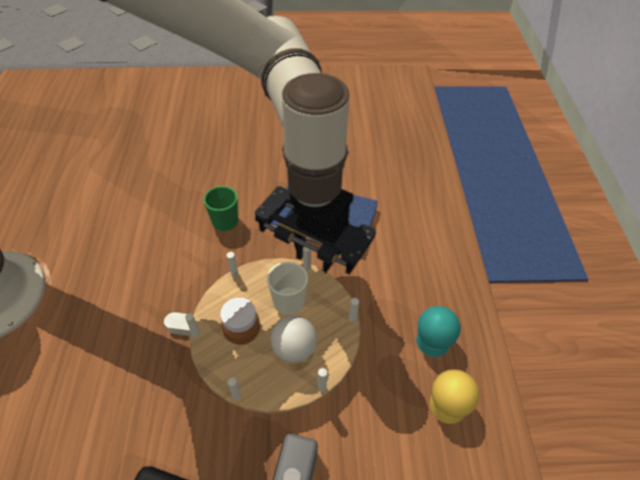

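View pics/top5.png

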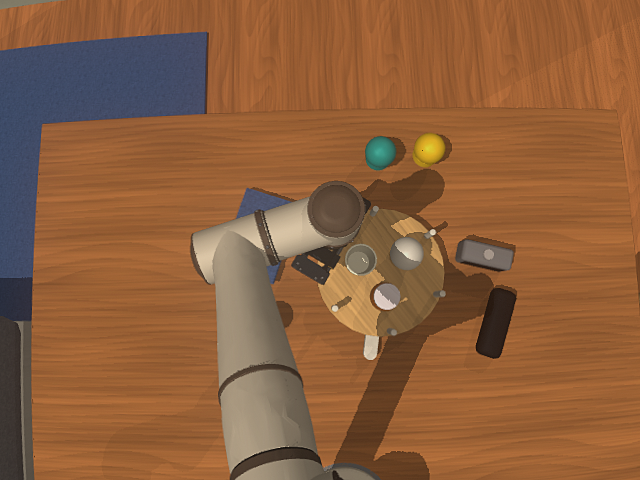

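move_arm:
  increments: [2.5, 0, 0, 0, -0.0058, -0.0001, 0.045, 5, 0, 0, 0, -0.0116, -0.0005, 0.045, 7.5, 0, 0, 0, -0.0174, -0.0011, 0.045, 10, 0, 0, 0, -0.0231, -0.002, 0.045, 12.5, 0, 0, 0, -0.0288, -0.0032, 0.045, 15, 0, 0, 0, -0.0344, -0.0045, 0.045, 17.5, 0, 0, 0, -0.04, -0.0062, 0.045, 20, 0, 0, 0, -0.0455, -0.008, 0.045, 22.5, 0, 0, 0, -0.0509, -0.0101, 0.045, 25, 0, 0, 0, -0.0562, -0.0125, 0.045, 27.5, 0, 0, 0, -0.0614, -0.015, 0.045, 30, 0, 0, 0, -0.0665, -0.0178, 0.045]

```text
time_s: 6.87
tcp_pos: [0.6576, -0.0337, 0.0833]
ee_rot: [[0.001, -0.468, 0.884], [0.001, 0.884, 0.468], [-1.0, 0.001, 0.001]]
wrist_force: [0.7, 2.6, -0.1]
gripper_width: 0.52
```

move_arm:
  increments: [2.5, 0, 0, 0, -0.0058, -0.0001, 0.045, 5, 0, 0, 0, -0.0116, -0.0005, 0.045, 7.5, 0, 0, 0, -0.0174, -0.0011, 0.045, 10, 0, 0, 0, -0.0231, -0.002, 0.045, 12.5, 0, 0, 0, -0.0288, -0.0032, 0.045, 15, 0, 0, 0, -0.0344, -0.0045, 0.045, 17.5, 0, 0, 0, -0.04, -0.0062, 0.045, 20, 0, 0, 0, -0.0455, -0.008, 0.045, 22.5, 0, 0, 0, -0.0509, -0.0101, 0.045, 25, 0, 0, 0, -0.0562, -0.0125, 0.045, 27.5, 0, 0, 0, -0.0614, -0.015, 0.045, 30, 0, 0, 0, -0.0665, -0.0178, 0.045]

```text
time_s: 7.87
tcp_pos: [0.6734, -0.101, 0.0834]
ee_rot: [[0.002, 0.037, 0.999], [0.001, 0.999, -0.037], [-1.0, 0.001, 0.002]]
wrist_force: [1.8, 2.8, -0.6]
gripper_width: 0.519
```

Run:
```python
from h import *
for n in("top","side"): cv2.imwrite(f"pics/{n}6.png",r.capture(n)[:,:,::-1])
s=r.sense();print(s['tcp_pos'],s['wrist_force'],s['joints'])
d=s['tcp_pos'][:2]-[.5398,-.0967];print(np.hypot(*d),np.degrees(np.arctan2(d[1],d[0])))
```

```text
[ 0.67259448 -0.1019702   0.08338993] [-0.17859932 -0.72214206 -0.47178109] [ 4.96800941e+00  3.42959753e+01 -1.28929663e+00  7.90084382e-03
 -5.44354234e+01 -9.70173147e+01]
0.13289901691115857 -2.272700706580988
```

View pics/side6.png

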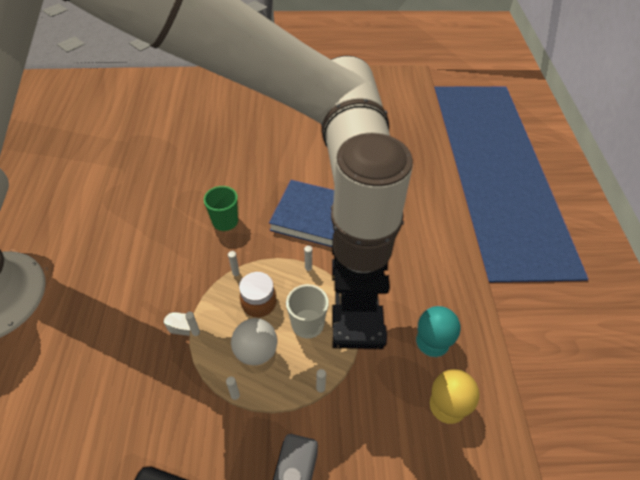

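move_arm:
  increments: [2.5, 0, 0, 0, -0.0058, -0.0001, 0.045, 5, 0, 0, 0, -0.0116, -0.0005, 0.045, 7.5, 0, 0, 0, -0.0174, -0.0011, 0.045, 10, 0, 0, 0, -0.0231, -0.002, 0.045, 12.5, 0, 0, 0, -0.0288, -0.0032, 0.045, 15, 0, 0, 0, -0.0344, -0.0045, 0.045, 17.5, 0, 0, 0, -0.04, -0.0062, 0.045, 20, 0, 0, 0, -0.0455, -0.008, 0.045, 22.5, 0, 0, 0, -0.0509, -0.0101, 0.045, 25, 0, 0, 0, -0.0562, -0.0125, 0.045, 27.5, 0, 0, 0, -0.0614, -0.015, 0.045, 30, 0, 0, 0, -0.0665, -0.0178, 0.045]

```text
time_s: 8.97
tcp_pos: [0.6522, -0.1667, 0.0834]
ee_rot: [[-0.001, 0.53, 0.848], [0.001, 0.848, -0.53], [-1.0, 0.0, -0.001]]
wrist_force: [-0.1, 2.0, 0.7]
gripper_width: 0.519
```

move_arm:
  increments: [2.5, 0, 0, 0, -0.0058, -0.0001, 0.045, 5, 0, 0, 0, -0.0116, -0.0005, 0.045, 7.5, 0, 0, 0, -0.0174, -0.0011, 0.045, 10, 0, 0, 0, -0.0231, -0.002, 0.045, 12.5, 0, 0, 0, -0.0288, -0.0032, 0.045, 15, 0, 0, 0, -0.0344, -0.0045, 0.045, 17.5, 0, 0, 0, -0.04, -0.0062, 0.045, 20, 0, 0, 0, -0.0455, -0.008, 0.045, 22, 0, 0, 0, -0.0498, -0.0097, 0.045, 23.5, 0, 0, 0, -0.053, -0.011, 0.045, 24.5, 0, 0, 0, -0.0552, -0.012, 0.045, 25, 0, 0, 0, -0.0562, -0.0125, 0.045]

```text
time_s: 9.97
tcp_pos: [0.612, -0.2081, 0.0836]
ee_rot: [[0.0, 0.839, 0.544], [0.0, 0.544, -0.839], [-1.0, 0.0, -0.0]]
wrist_force: [1.7, 1.8, 0.2]
gripper_width: 0.515
```

Run:
```python
from h import *
for n in("top","side"): cv2.imwrite(f"pics/{n}7.png",r.capture(n)[:,:,::-1])
s=r.sense();print(s['tcp_pos'],s['wrist_force'],s['joints'])
d=s['tcp_pos'][:2]-[.5398,-.0967];print(np.hypot(*d),np.degrees(np.arctan2(d[1],d[0])))
```

```text
[ 0.61205512 -0.20839141  0.08362792] [-0.34938756  0.7273226  -0.0441716 ] [-4.48573470e+00  3.14495217e+01 -6.68595149e+00  2.04272847e-02
 -5.18759289e+01 -1.42527722e+02]
0.13302545706458904 -57.10046894925639
```

View pics/side7.png

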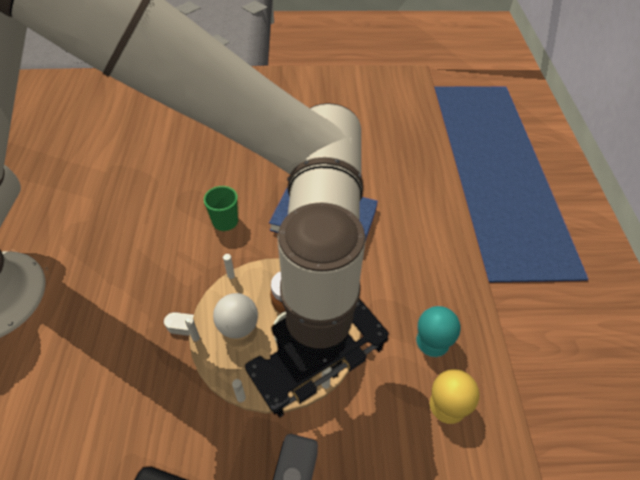

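View pics/top7.png

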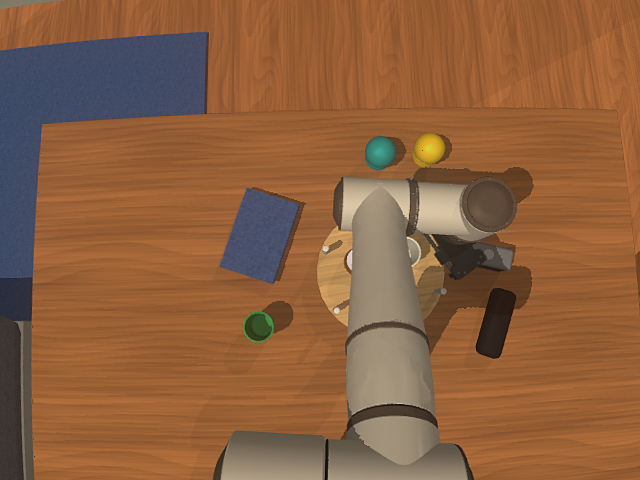

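The lamp is now near the front (side ≈ 236,314). Pegs are visible in the top view at (325,249), (337,311) and (443,291). I'll measure how much turn is left.

Run:
```python
from h import *
c=np.array([.5398,-.0967])
for n,uv,z in [('top',(325,249),.105),('top',(337,311),.105),('top',(443,291),.105),('side',(229,258),.105),('side',(236,316),.097)]:
    d=toz(n,[uv],z)[0,:2]-c; print(n,uv,np.hypot(*d),np.degrees(np.arctan2(d[1],d[0])))
im=cv2.imread('pics/side7.png')
ring(im,'side',c,.145,.045,(0,0,255));ring(im,'side',c,.002,.045,(0,0,255))
for z in(.022,): 
    a=np.radians(171.8); cv2.line(im,*[tuple(map(int,p)) for p in proj('side',[[*c,z],[c[0]+.2*np.cos(a),c[1]+.2*np.sin(a),z]])],(0,255,0),1)
for z in(.045,): 
    cv2.line(im,*[tuple(map(int,p)) for p in proj('side',[[*c,z],[c[0]+.14*np.cos(a),c[1]+.14*np.sin(a),z]])],(255,0,0),1)
cv2.imwrite('pics/c7.png',cv2.resize(im[220:420,140:400],None,fx=3,fy=3,interpolation=cv2.INTER_CUBIC))
im=cv2.imread('pics/side0.png')
ring(im,'side',c,.145,.045,(0,0,255))
cv2.line(im,*[tuple(map(int,p)) for p in proj('side',[[*c,.022],[c[0]+.2*np.cos(a),c[1]+.2*np.sin(a),.022]])],(0,255,0),1)
cv2.imwrite('pics/c0s.png',cv2.resize(im[220:420,140:400],None,fx=3,fy=3,interpolation=cv2.INTER_CUBIC))
```

```text
top (325, 249) 0.13399764866111386 68.44323033258433
top (337, 311) 0.1320335687041285 128.55427387077995
top (443, 291) 0.13198907351387715 -111.03937534662019
side (229, 258) 0.12336804997353894 127.2874444679575
side (236, 316) 0.05655129957086649 -168.84184943009777
```

View pics/c7.png

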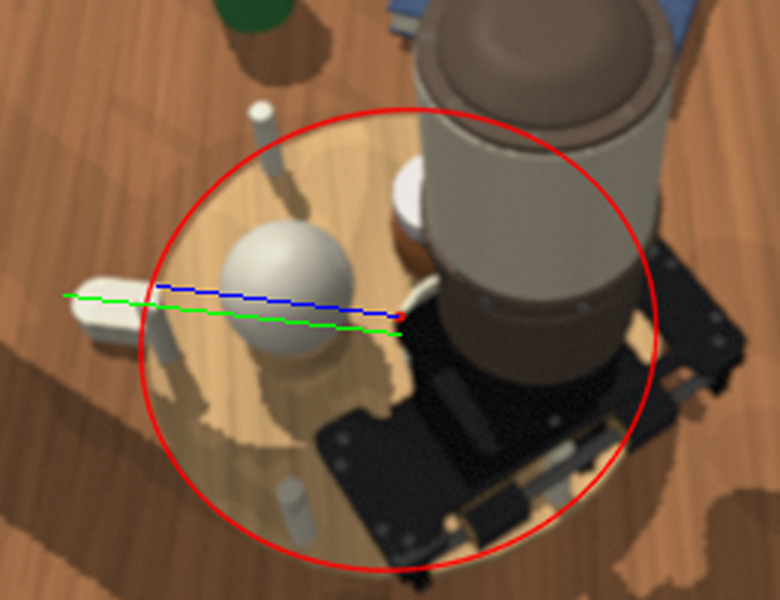

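View pics/c0s.png

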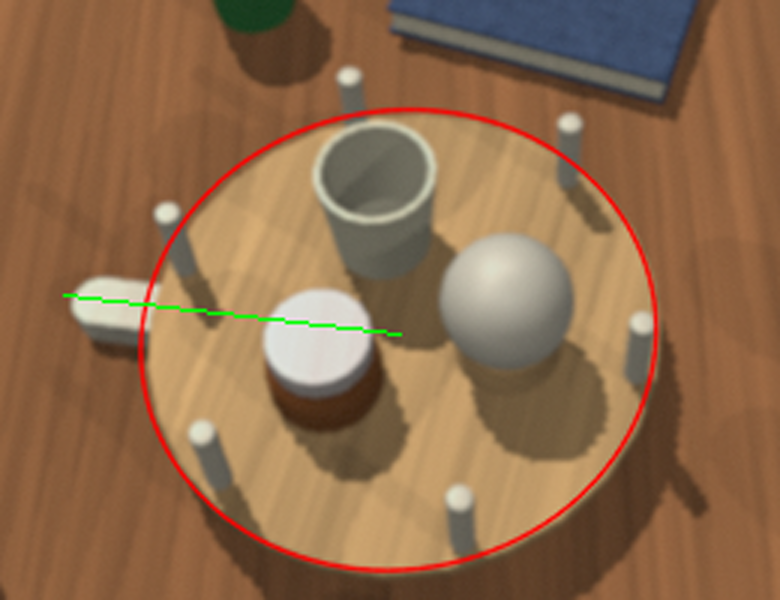

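move_arm:
  increments: [0.7, 0, 0, 0, -0.0016, 0, 0.045, 2, 0, 0, 0, -0.0046, -0.0001, 0.045, 4, 0, 0, 0, -0.0093, -0.0003, 0.045, 6.5, 0, 0, 0, -0.0151, -0.0009, 0.045, 9, 0, 0, 0, -0.0208, -0.0016, 0.045, 11.5, 0, 0, 0, -0.0265, -0.0027, 0.045, 13.7, 0, 0, 0, -0.0315, -0.0038, 0.045, 15.3, 0, 0, 0, -0.0351, -0.0047, 0.045, 16.4, 0, 0, 0, -0.0375, -0.0054, 0.045, 17, 0, 0, 0, -0.0389, -0.0058, 0.045, 17, 0, 0, 0, -0.0389, -0.0058, 0.045, 17, 0, 0, 0, -0.0389, -0.0058, 0.045]

```text
time_s: 11.07
tcp_pos: [0.5762, -0.2249, 0.0836]
ee_rot: [[-0.001, 0.961, 0.275], [-0.0, 0.275, -0.961], [-1.0, -0.001, 0.0]]
wrist_force: [-1.0, 0.1, -0.1]
gripper_width: 0.518
```

Run:
```python
from h import *
for n in("top","side"): cv2.imwrite(f"pics/{n}8.png",r.capture(n)[:,:,::-1])
s=r.sense();print(s['tcp_pos'],s['wrist_force'],s['joints'])
```

```text
[ 0.57622424 -0.22477914  0.08348786] [ 0.34284963 -0.1557578  -0.34336898] [-6.33046067e+00  2.91601117e+01 -1.09937297e+01  1.81990297e-02
 -4.98796050e+01 -1.57705901e+02]
```

View pics/side8.png

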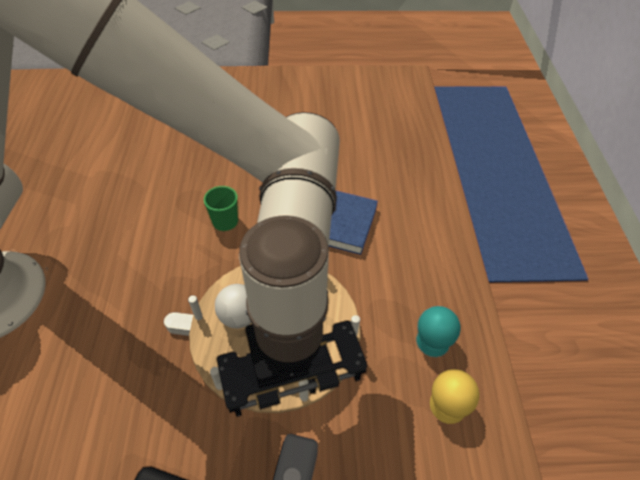

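View pics/top8.png

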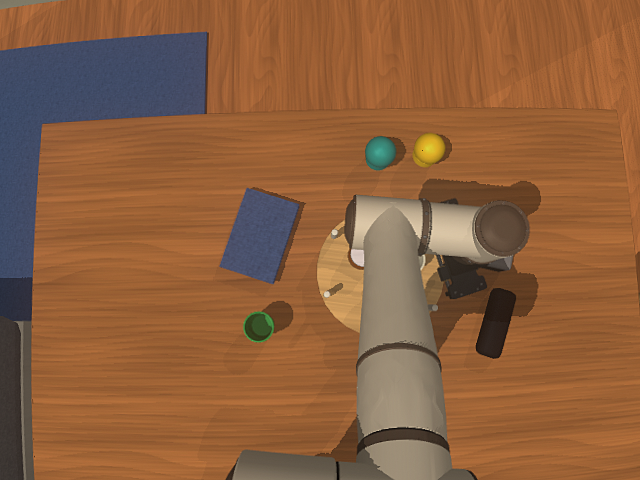

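Run:
```python
from h import *
c=np.array([.5398,-.0967])
for n,uv,z in [('top',(335,233),.105),('top',(327,294),.105),('top',(434,308),.105),('side',(233,307),.097)]:
    d=toz(n,[uv],z)[0,:2]-c; print(n,uv,np.hypot(*d),np.degrees(np.arctan2(d[1],d[0])))
```

```text
top (335, 233) 0.13172376246399148 50.93771931168812
top (327, 294) 0.13154044409029733 110.53450215388267
top (434, 308) 0.1312333289532384 -128.9810109776963
side (233, 307) 0.061843934013600214 174.6898410871481
```

The lamp's peg is at about 171°, level with the tongue. I'll centre the fingers off the peg, then lift straight up.

move_arm:
  increments: [0, 0, 0, 0, 0.003, 0, 0.045, 0, 0, 0, 0, 0.008, 0, 0.045, 0, 0, 0, 0, 0.012, 0, 0.045, 0, 0, 0, 0, 0.013, 0, 0.045, 0, 0, 0, -0.003, 0.013, 0, 0.045, 0, 0, 0, -0.01, 0.013, 0, 0.045, 0, 0, 0, -0.022, 0.013, 0, 0.045, 0, 0, 0, -0.04, 0.013, 0, 0.045, 0, 0, 0, -0.065, 0.013, 0, 0.045, 0, 0, 0, -0.095, 0.013, 0, 0.045, 0, 0, 0, -0.125, 0.013, 0, 0.045, 0, 0, 0, -0.15, 0.013, 0, 0.045]

```text
time_s: 12.17
tcp_pos: [0.589, -0.2213, 0.2369]
ee_rot: [[0.003, 0.961, 0.275], [-0.001, 0.275, -0.961], [-1.0, 0.002, 0.002]]
wrist_force: [1.5, 0.7, 0.7]
gripper_width: 0.518
```

move_arm:
  increments: [0, 0, 0, 0, -0.015, 0.01, 0.045, 0, 0, 0, 0, -0.045, 0.03, 0.045, 0, 0, 0, 0, -0.075, 0.05, 0.045, 0, 0, 0, 0, -0.105, 0.07, 0.045, 0, 0, 0, 0, -0.135, 0.09, 0.045, 0, 0, 0, 0, -0.165, 0.11, 0.045, 0, 0, 0, 0, -0.195, 0.13, 0.045, 0, 0, 0, 0, -0.225, 0.15, 0.045, 0, 0, 0, 0, -0.255, 0.17, 0.045, 0, 0, 0, 0, -0.28, 0.187, 0.045, 0, 0, 0, 0, -0.295, 0.197, 0.045, 0, 0, 0, 0, -0.3, 0.2, 0.045]

```text
time_s: 13.17
tcp_pos: [0.3529, -0.4977, 0.2337]
ee_rot: [[-0.0, 0.962, 0.272], [-0.0, 0.272, -0.962], [-1.0, -0.0, 0.0]]
wrist_force: [0.4, -0.0, 0.9]
gripper_width: 0.517
```

Run:
```python
from h import *
for n,w in(("top",(195,365,305,455)),("side",(220,420,140,400))):
    im=r.capture(n)[:,:,::-1].copy(); cv2.imwrite(f'pics/{n}9.png',im)
    cv2.imwrite(f'pics/{n}9c.png',cv2.resize(im[w[0]:w[1],w[2]:w[3]],None,fx=3,fy=3,interpolation=cv2.INTER_CUBIC))
```

```text
(no output)
```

View pics/top9c.png

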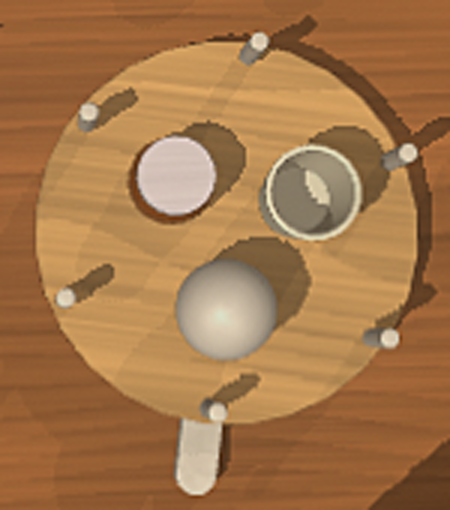

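View pics/side9c.png

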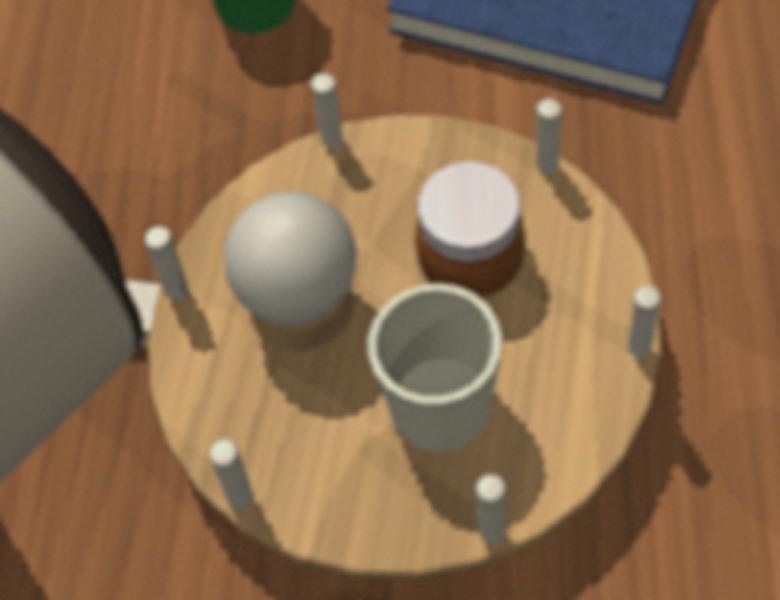

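View pics/top9.png

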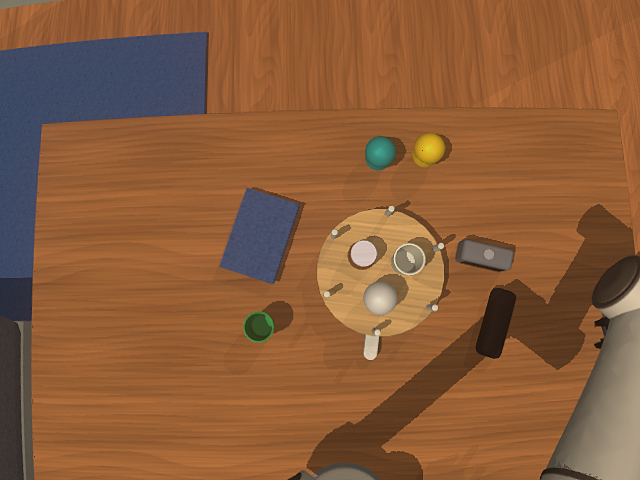

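Run:
```python
from h import *
im=cv2.imread('pics/top9.png')[325:370,355:390]
cv2.imwrite('pics/t9.png',cv2.resize(im,None,fx=14,fy=13,interpolation=cv2.INTER_CUBIC))
for y in range(336,362,3):
    row=im[y-325].astype(int).min(axis=1); x=np.where(row>110)[0]+355; print(y,x.min() if len(x) else None,x.max() if len(x) else None)
c=np.array([.5398,-.0967])
pg=toz('top',[(305+u/3,195+v/3) for u,v in[(259,42),(89,114),(66,298),(217,411),(390,338),(407,153)]],.105)
c=pg[:,:2].mean(0);print(c)
for p in pg: print(np.degrees(np.arctan2(*(p[:2]-c)[::-1])))
for n,uv,z in [('top',(380.3,298.3),.097),('top',(372.2,338.3),.022),('top',(370.3,351.7),.022),('side',(140+290/3,220+258/3),.097)]:
    p=toz(n,[uv],z)[0,:2];d=p-c; print(n,p,np.hypot(*d),np.degrees(np.arctan2(d[1],d[0])))
```

```text
336 365 378
339 365 378
342 365 377
345 364 377
348 364 377
351 364 376
354 364 376
357 365 375
360 None None
[ 0.54088202 -0.09706992]
-8.89101583999347
51.59210017344373
111.19640245412235
171.0020151542545
-128.6442202962456
-68.81399645009311
top [ 0.48140049 -0.08653281] 0.06040763760029836 169.95431427401164
top [ 0.3919412  -0.07455961] 0.1506322745499934 171.4055908954573
top [ 0.36198061 -0.06919524] 0.18105997008636918 171.14393444578994
side [ 0.48402811 -0.08919026] 0.057397352870251786 172.1093585592378
```

View pics/t9.png

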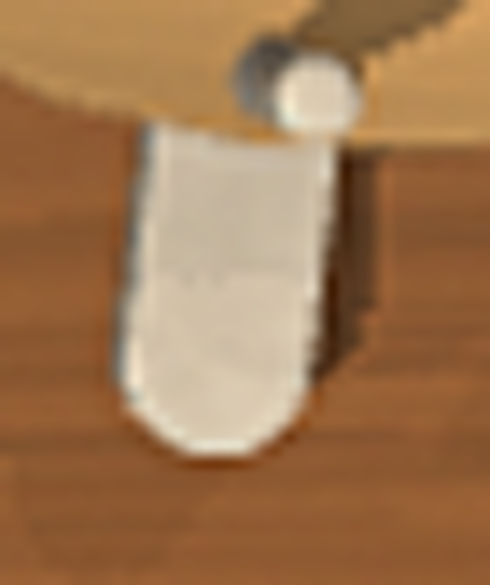

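The lamp bears 170–172° and the tongue about 171.3°, so the offset is under 2 mm. I'll hand it in.

```bash
python3 -c "
from station import r
s=r.sense();print(s['time_s'],s['wrist_force']);print(r.finish_job())"
```

```text
13.2667 [-0.06326339 -0.09654162  0.45819541]
the job is handed in; nothing more can be done
None
```

The globe lamp now stands at the front, in line with the wooden tongue, and the job was handed in at about 13 s. I put the open fingers either side of one peg and slowly swept it about 173° clockwise. Then I centred the fingers off the peg, lifted straight up and moved the arm clear.

What the last checks showed:
- **Alignment:** the lamp bears 170.0° from the axis in the top camera and 172.1° in the side camera. The tongue bears about 171.3°, so the lamp is roughly 1–1.5 mm off the line, against 12 mm allowed. The 2° gap between the cameras is within the calibration error.
- **Things on the turntable:** lamp, cup and jar look upright and in place.
- **Book, glasses case and clock:** all three appear in the same pixels as at the start; I compared them by eye only.
- **Forces:** the wrist force read below about 4 N at the end of every push, and nothing was touching the robot when I handed in. I did not see forces between those readings.
- **At rest:** I did not measure the turntable's speed directly. The lamp's peg was at about 171° both before and after I moved the arm away.

No check failed.

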